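Take the depth of a bore and lock the gauge with a pin spanner

TASK

On the depth gauge, push the red-headed rod down until it bottoms out in the bore and hold it there for a second. Then take the pin spanner from its wooden rest, engage both prongs in the two holes of the brass lock ring and turn the ring clockwise (seen from above) with it as far as it goes. Lift the spanner off, lay it back on its rest the way it lay, and leave the ear defenders, screwdriver, tin and jar where they are.

Things in the scene. Friction and masses are not known exactly. Their poses are not given: they have to be found in the camera images.
- ring_top (a point): point on the gauge's vertical axis level with the brass lock ring's top face, 94 mm above the bench. The gauge is fixed: a green bridge (76 mm along x, 140 mm along y, top 78 mm above the bench) over an oak blank (220 mm along this point's x, 100 wide, 28 thick) with blind bores. The ring, 72 mm diameter, 16 mm high, sits on the bridge; the rod rises through its middle.
- hole_a (a point): mouth, at the ring's top face, of one of the two identical round, dark-rimmed pin holes in the brass ring: 10 mm diameter, 13 mm deep, straight down, centre 22 mm from the ring's axis. Turns with the ring. The line from hole_b to hole_a is the point's +y axis.
- hole_b (a point): mouth of the other pin hole, diametrically opposite hole_a (44 mm between centres).
- lock_ring (a joint): turn of the brass ring in rad: it grows clockwise seen from above, from 0 (fully slack) to 1.0 (hard stop, locked). It starts between 0 and 0.25, has a friction torque of about 0.25 N m and stays where it is left. At joint 0 the hole line hole_b to hole_a is turned 0.45 rad counter-clockwise from ring_top's +y axis.
- depth_rod (a joint): how far the depth rod is lowered, in m: from 0 (fully up) to 0.045 (bottomed out in the blind bore, a hard stop). It starts between 0 and 0.015; sliding takes about 4 to 6 N and it stays where it is left, nothing springs it back.
- rod_head (a point): centre of the flat top of the rod's red round head (18 mm diameter, 12 mm high, on a 12 mm steel rod), on the gauge's vertical axis. It is 161 mm above the bench with the rod fully up, 116 mm when bottomed out, that is 22 mm above the ring's top.
- spanner_mid (a point): grip centre of the loose steel pin spanner: mid-section of its red handle (20 mm wide, 14 mm high; grip it within 55 mm behind to 40 mm ahead), 7 mm above the flat underside, near the centre of mass. x points along the handle to the forked head, z up. The spanner reaches 80 mm behind and 103 mm ahead of this point, the head is 60 mm wide; about 0.32 kg.
- prong_a (a point): lower tip of the prong under the +y fork arm: 6 mm diameter, tapered tip, pointing down 10 mm below the underside; 95 mm ahead of spanner_mid, 22 mm to its +y side, 17 mm below it. Fully engaged, the spanner's underside lies on the ring's top face.
- prong_b (a point): lower tip of the other prong, on the -y side, 44 mm from prong_a. The two fork arms are 8 mm thick with a 32 mm gap between them, open towards +x, so that they pass astride the rod's head.
- rest_place (a point): where spanner_mid lies when the spanner is on its rest, 52 mm above the bench. The fixed plywood rest: base 12 mm high, two flat-topped blocks (tops 45 mm above the bench, 14 mm thick, centred 49 mm ahead and 66 mm behind this point, 56 and 40 mm wide), handle free between them. The spanner lies along this point's x, head to +x, prongs hanging past the front block.
- earmuffs: red and black ear defenders, loose, cups 80 mm high and 144 mm apart over all; origin under the middle of the cups. Bystander.
- screwdriver: red-handled screwdriver lying on the bench, about 200 mm long. Bystander.
- tin: round tin with yellow label, 68 mm diameter, 85 mm high; origin under its centre. Bystander.
- jar: round screw-top jar, 72 mm diameter, 90 mm high; origin under its centre. Bystander.
Mind the look-alikes: they are no part of the job. What is meant by the part that bears spanner_mid is not orange, and is the larger of those in its own colour.

How it is judged:
By the outcome, as a careful person would: the job done as asked, in the order asked, and still so for the second after the job is handed in, with the robot touching nothing.
It also fails if it takes over 56 s, if anything falls off the work surface, if the arm or the gripper's body presses on something with over 40 N, if the wrist force passes 120 N, or if a joint passes its speed limit or range.

ROBOT

A 6-joint arm with a two-finger parallel gripper is mounted at the origin on the work surface. World frame = base frame: x ahead of the robot, y to its left, z up, the work surface at z = 0. Lengths are in mm, angles in degrees, forces in N, time in s.
With the tool pointing down it reaches from about 300 to 850 mm from the base axis. Payload 4.2 kg.
Tool frame: the origin (TCP) lies at the very end of the fingers, on their centre line; the grasp point (between the pads) lies 19 mm behind it (env.grasp_offset is the distance from the TCP to the grasp point, in mm); z points along the fingers, y is the line along which they close (so a half turn about z gives the same grasp; the last joint's range is limited). The gripper opens to 91 mm and grips with 3 to 60 N. Pads are 32 mm wide; open, the fingers measure 118 mm over their backs; the gripper's body (76 mm by 178 mm) begins 60 mm behind the grasp point.
Start: joints at [-70.818, 18.312, 89.639, -0, 72.044, -1.146], TCP at [199.761, -539.202, 213.976] pointing down, gripper open.
Joint ranges: [-177.97, 177.97], [-48.28, 115.42], [12.27, 149.76], [-77.06, 257.06], [2.81, 150.46], [-146.56, 146.56]. Speed limits (degrees/s): [147.25, 147.25, 180, 180, 180, 180].

INTERFACE

Orientations are given as [roll, pitch, yaw] about the fixed x, y, z axes, in that order (R = Rz(yaw) Ry(pitch) Rx(roll)).
In Python, from workcell import env gives the robot as it stands. The module is installed in compiled form; this text tells all that it offers.
- The arm moves only by the tool send_rows, never from a script. Its argument "motion" is a list of rows, each an object of numbers: "tx", "ty", "tz": the shift along the tool's x, y, z in units of 500 mm (1.0 is 500 mm); "rx", "ry", "rz": the turn, a rotation vector about the tool's x, y, z in units of 30 degrees (1.0 is 30 degrees); "gripper": the closure, from -1 (fully open) to 1 (shut). In form: [{"tx": .., "ty": .., "tz": .., "rx": .., "ry": .., "rz": .., "gripper": ..}, ...]. A call has 1 to 12 rows; each row shifts and turns the commanded pose from where the row before left it, along the tool's axes as they then stand; what a row does not reach is not made up. A row lasts 1/8 s, in which the tool goes at most 62.5 mm and 10.7 degrees, less where a joint would pass 70% of its speed; a pose out of reach is approached as far as the arm can. A call with a number of a shift or a turn outside -1 to 1 is refused whole. A call with a gripper value outside its range is refused whole. The fingers move at their own pace and stop on an object; "grip_force" is the grip in N (left out, the last holds). Time passes only in rows, so rows that do not move let the fingers close. It gives the time, the measured TCP pose, the force, the opening and the grip force at its end, in the units of the state.
- env.state(): the state, without advancing time (a new reading comes with each control period).
- env.grab_frame(name): name is "scene" or "top"; returns a dict with "frame" (384x512x3 uint8, red, green, blue), "vertical_fov" (degrees; the focal length in pixels is half the picture's height over the tangent of half this angle, whatever the lens; pixels are square), "cx", "cy" (the principal point, pixels), "rvec" (rotation vector, rad) and "tvec" (3), from world to camera coordinates, as OpenCV has them. Camera axes: x right, y down, z forward; pixel columns grow to the right and rows downward; lengths in mm; the calibration is good to about 2 mm. A picture is of the moment at which its call begins. There is no depth.
- env.job_done(): hands the job in; it is judged then, once.
The state is a dict: "time_s": time; "qpos": joint angles; "qvel": joint speeds; "effort": joint torques, N m; "ee_pos": TCP position; "ee_rot": TCP orientation; "force": force on the tool from outside, world axes, zero at the start; "torque": the same for the moment, N m; "gripper_width": finger opening in mm; "gripper_force": force on a finger pad.
Only numpy, scipy, OpenCV 4.12 (cv2) and the standard library are available. Lean on these libraries where they do the work, as an engineer would, in place of code of your own. Each camera call takes 0.05 s, during which the arm holds its last target. There are 200 camera calls.

## Working session

There is one attempt and no reset: what is moved stays moved. The work goes in short steps, Python scripts to look and compute and a tool call to move; the robot and the scene stay as the last step left them, time stands still between calls to the robot, and variables do not carry over. Pictures are saved under pics/ and viewed, at most 10 in all, crops included, and the job is handed in when it is done.

Besides the shell and the picture viewer there is one more tool, called after "Call:" as a command line: name --argument value ..., lists and objects as JSON in quotes. send_rows: Moves the arm, as the interface text tells. Shifts and turns lie within -1 to 1; 1 stands for 500 mm of shift or 30 degrees of turn. Its arguments: {"type":"object","properties":{"motion":{"type":"array"},"grip_force":{"type":"number"}},"required":["motion"]}

```bash
mkdir -p pics
cat > h.py <<'E'
import numpy as np, cv2
from workcell import env
def grab(n):
    g=env.grab_frame(n); f=g["frame"]; H=f.shape[0]
    F=H/2/np.tan(np.radians(g["vertical_fov"])/2)
    g["K"]=np.array([[F,0,g["cx"]],[0,F,g["cy"]],[0,0,1]]); g["R"]=cv2.Rodrigues(np.array(g["rvec"],float))[0]; g["t"]=np.array(g["tvec"],float).ravel(); return g
def ray(g,uv):
    d=g["R"].T@np.linalg.inv(g["K"])@np.array([uv[0],uv[1],1.]); c=-g["R"].T@g["t"]; return c,d/np.linalg.norm(d)
def onz(g,uv,z):
    c,d=ray(g,uv); return c+d*(z-c[2])/d[2]
def tri(g1,a,g2,b):
    c,d=ray(g1,a); e,f=ray(g2,b); s=np.linalg.lstsq(np.stack([d,-f],1),e-c,rcond=None)[0]
    p,q=c+d*s[0],e+f*s[1]; return (p+q)/2,np.linalg.norm(p-q)
def proj(g,p):
    q=g["K"]@(g["R"]@np.array(p,float)+g["t"]); return q[:2]/q[2]
def save(g,n,box=None,s=1):
    f=g["frame"]
    if box: f=f[box[1]:box[3],box[0]:box[2]]
    cv2.imwrite("pics/"+n,cv2.resize(f[:,:,::-1],None,fx=s,fy=s,interpolation=cv2.INTER_CUBIC))
E
python3 - <<'E'
from h import *
for n in("scene","top"):
    g=grab(n); save(g,n+"1.png",s=1.5); print(n,g["vertical_fov"],-g["R"].T@g["t"],g["R"][2],g["cx"],g["cy"])
print(env.state(),env.grasp_offset)
E
```

```text
scene 44.178852503261155 [1111.03227487  558.97821757  940.52342085] [-0.49682575 -0.49380438 -0.71366758] 249.9986373749604 185.89505885471397
top 51.57465111891109 [ 473.80907148  -17.83449069 1391.8318269 ] [ 0.04796251 -0.00733165 -0.99882223] 250.28665780098106 187.4851982614914
{'time_s': 0.1, 'qpos': array([-7.08192031e+01,  1.83495530e+01,  8.96999141e+01, -1.10495804e-05,
        7.20427583e+01, -1.14366385e+00]), 'qvel': array([ 0.12407206, -0.10417452, -0.2498188 , -0.03158727, -0.03872728,
       -0.06513072]), 'effort': array([ 1.22750691e-03, -4.13329411e+01, -2.32509720e+01,  7.29036774e-02,
        4.21847985e-02, -5.41333395e-05]), 'ee_pos': array([ 199.59306277, -538.77023834,  213.18518035]), 'ee_rot': array([-1.79907793e+02, -1.83025736e-03,  2.03244627e+01]), 'force': array([-0.78659974,  0.45683714, -0.57392937]), 'torque': array([-0.0014691 ,  0.04689482,  0.08287019]), 'gripper_force': 0.0, 'gripper_width': 90.91997704263862} 18.8
```

View pics/scene1.png

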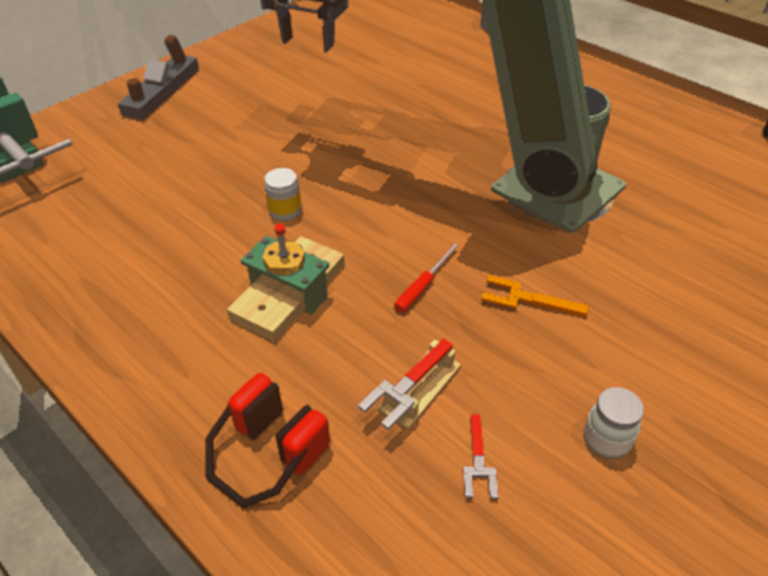

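View pics/top1.png

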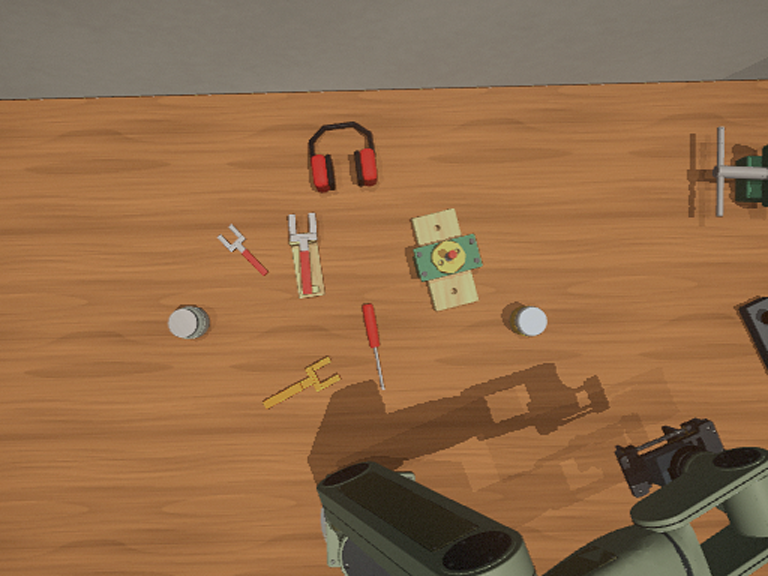

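The scene picture shows the gauge (about 285,260), the spanner on its rest (410,380), and a small grey look-alike (480,455) and an orange one (535,297). In the top picture the gauge ring is at (450,257), the rest spanner at (305,255), and the screwdriver, jar, tin and ear defenders are clear of both. Next, zoomed crops.

Run:
```python
from h import *
g=grab("top");s=grab("scene")
def c(f,b): return cv2.resize(f[b[1]:b[3],b[0]:b[2],::-1],(400,300),interpolation=cv2.INTER_CUBIC)
# boxes 80x60 -> x5
B=[(g,(262,138,342,198)),(g,(165,137,245,197)),(s,(150,145,230,205)),(s,(235,222,315,282))]
im=[c(q["frame"],b) for q,b in B]
cv2.imwrite("pics/z.png",np.vstack([np.hstack(im[:2]),np.hstack(im[2:])]))
f={"top":g,"scene":s}
for n,q in f.items():
    h=cv2.cvtColor(q["frame"],cv2.COLOR_RGB2HSV)
    m=(((h[...,0]<6)|(h[...,0]>174))&(h[...,1]>190)&(h[...,2]>90)).astype(np.uint8)
    N,L,S,C=cv2.connectedComponentsWithStats(m)
    for i in range(1,N):
        if S[i,4]>8:
            r=cv2.minAreaRect(np.argwhere(L==i)[:,::-1].astype(np.float32)); print(n,S[i],C[i].round(1),np.round(cv2.boxPoints(r),1).tolist())
```

```text
top [240  99  11  25 101] [245.2 111.1] [[239.5, 99.30000305175781], [248.5, 98.4000015258789], [251.0, 122.5999984741211], [242.0, 123.5]]
top [207 103  13  25 142] [212.7 114.9] [[206.1999969482422, 103.5999984741211], [215.60000610351562, 102.19999694824219], [219.1999969482422, 126.5], [209.8000030517578, 127.9000015258789]]
top [242 203   7  29  55] [244.6 216.1] [[241.5, 203.1999969482422], [245.0, 202.8000030517578], [248.10000610351562, 231.0], [244.60000610351562, 231.39999389648438]]
top [248 208   5  23  31] [250.  219.5] [[247.39999389648438, 208.10000610351562], [248.8000030517578, 207.89999389648438], [252.5, 229.89999389648438], [251.0, 230.1999969482422]]
scene [183 149   7   7  32] [186.1 151.9] [[182.0, 152.0], [186.0, 148.0], [190.0, 152.0], [186.0, 156.0]]
scene [264 181  25  27 257] [275.4 194.1] [[261.5, 202.89999389648438], [283.3999938964844, 178.8000030517578], [289.6000061035156, 184.5], [267.70001220703125, 208.60000610351562]]
scene [271 226  30  29 278] [285.8 240.1] [[270.29998779296875, 249.3000030517578], [296.20001220703125, 224.89999389648438], [301.70001220703125, 230.8000030517578], [275.8999938964844, 255.1999969482422]]
scene [153 249  28  40 453] [164.4 265.5] [[146.0, 280.0], [164.1999969482422, 243.60000610351562], [181.8000030517578, 252.39999389648438], [163.60000610351562, 288.79998779296875]]
scene [188 274  31  42 802] [203.8 292.5] [[180.5, 298.5], [208.5, 270.5], [227.0, 289.0], [199.0, 317.0]]
scene [314 277   8  26 166] [317.4 289.6] [[313.20001220703125, 277.1000061035156], [319.5, 276.5], [321.70001220703125, 301.8999938964844], [315.29998779296875, 302.5]]
```

View pics/z.png

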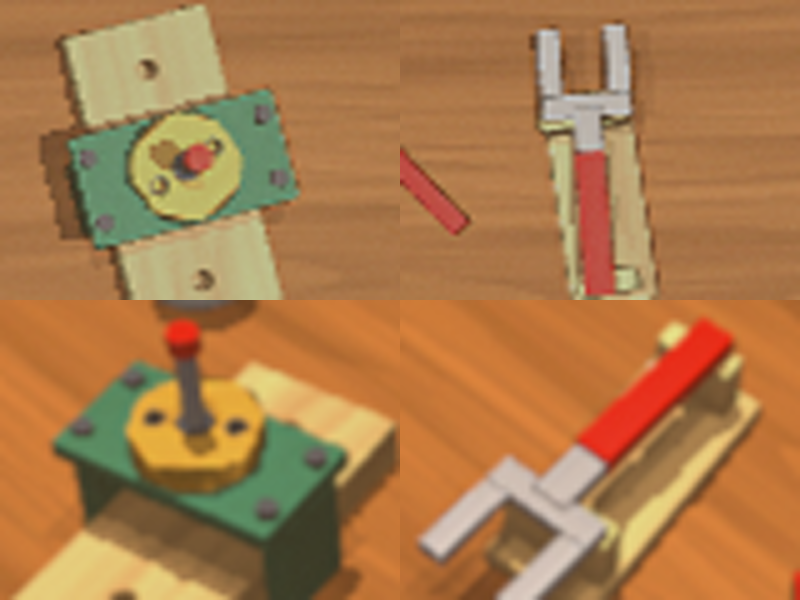

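The zoom shows the ring holes in the top view at about (294,175) and (305,167), in the scene view at (181,168) and (197,170). The fork and red handle are clear in both views. Next I'll measure these.

```bash
cat > m.py <<'E'
from h import *
def comp(m,uv,r=6):
    N,L,S,C=cv2.connectedComponentsWithStats(m.astype(np.uint8))
    d=[(np.min(np.hypot(*(np.argwhere(L==i)[:,::-1]-uv).T)),-S[i,4],i) for i in range(1,N) if S[i,4]>3]
    d.sort(); i=d[0][2]; return np.argwhere(L==i)[:,::-1].astype(np.float32),C[i]
def dark(g,uv,r=3):
    f=g["frame"].astype(float).sum(2); u,v=int(round(uv[0])),int(round(uv[1]))
    p=f[v-r:v+r+1,u-r:u+r+1]; w=np.clip(np.percentile(p,75)-p-60,0,None); y,x=np.mgrid[-r:r+1,-r:r+1]
    return np.array([u+(w*x).sum()/w.sum(),v+(w*y).sum()/w.sum()])
def hsv(g): 
    h=cv2.cvtColor(g["frame"],cv2.COLOR_RGB2HSV).astype(int); return h[...,0],h[...,1],h[...,2]
def rect(p): return cv2.minAreaRect(p)
E
python3 - <<'E'
from m import *
g=grab("top");s=grab("scene"); np.set_printoptions(precision=1,suppress=True)
at=[dark(g,(294,175)),dark(g,(305,167))]; as_=[dark(s,(181,168)),dark(s,(197,170))]
print(at,as_)
for i in 0,1:
  print([ (j,tri(g,at[i],s,as_[j])) for j in (0,1)], onz(g,at[i],94),onz(s,as_[i],94))
H,S,V=hsv(g); red=((H<8)|(H>172))&(S>130)&(V>90)
H2,S2,V2=hsv(s); red2=((H2<6)|(H2>174))&(S2>190)&(V2>90)
_,ct=comp(red,(301,169)); _,cs=comp(red2,(186,152)); print("head",ct,cs,tri(g,ct,s,cs))
gr=(H>60)&(H<95)&(S>60); P,c=comp(gr,(290,170)); hull=cv2.convexHull(P)[:,0]
W=np.array([onz(g,p,78)[:2] for p in hull],np.float32); print("bridge",cv2.minAreaRect(W))
P,c=comp(red,(203,175)); print("handle top px",np.round(cv2.boxPoints(rect(P)),1).tolist(),len(P))
W=np.array([onz(g,p,59)[:2] for p in cv2.convexHull(P)[:,0]],np.float32); r=cv2.minAreaRect(W); print(r,cv2.boxPoints(r))
P2,c2=comp(red2,(285,240)); print("handle scene",cv2.boxPoints(rect(P2)))
st=(S<45)&(V>120); P,c=comp(st,(202,158)); W=np.array([onz(g,p,53)[:2] for p in cv2.convexHull(P)[:,0]],np.float32); r=cv2.minAreaRect(W); print("fork",len(P),r,cv2.boxPoints(r))
st=(S2<60)&(V2>110); P,c=comp(st,(270,262)); W=np.array([onz(s,p,53)[:2] for p in cv2.convexHull(P)[:,0]],np.float32); r=cv2.minAreaRect(W); print("fork s",len(P),r,cv2.boxPoints(r))
E
```

```text
[array([294.1, 174.9]), array([304.2, 167.3])] [array([180.4, 168.1]), array([196.8, 169.9])]
[(0, (array([ 588.4, -185. ,   98. ]), np.float64(40.53891739787877))), (1, (array([ 573. , -171.8,   90.3]), np.float64(1.753312714774585)))] [ 573.3 -172.    94. ] [ 599.4 -204.3   94. ]
[(0, (array([ 597.5, -206.8,   91. ]), np.float64(0.40933334853414116))), (1, (array([ 582.8, -191.8,   87.1]), np.float64(42.3742934727251)))] [ 597.1 -206.2   94. ] [ 574.8 -167.9   94. ]
head [300.9 169.2] [186.2 151.9] (array([ 586. , -187.3,  151.8]), np.float64(0.13543001438808613))
bridge ((576.5280151367188, -147.78176879882812), (73.43941497802734, 54.0092887878418), 13.614181518554688)
handle top px [[199.5, 167.3000030517578], [205.39999389648438, 166.89999389648438], [207.39999389648438, 195.0], [201.5, 195.39999389648438]] 168
((563.8035888671875, 128.99525451660156), (94.74649047851562, 19.60989761352539), 2.7081055641174316) [[516.  136.6]
 [516.9 117. ]
 [611.6 121.4]
 [610.7 141. ]]
handle scene [[270.3 249.3]
 [296.2 224.9]
 [301.8 230.9]
 [275.9 255.2]]
fork 213 ((656.3602294921875, 133.96630859375), (57.532894134521484, 81.63392639160156), 88.68711853027344) [[614.9 106.1]
 [696.5 104.3]
 [697.8 161.8]
 [616.2 163.7]]
fork s 454 ((656.1495971679688, 137.4198455810547), (87.31002807617188, 60.25189208984375), 3.025527000427246) [[611.  165.2]
 [614.1 105. ]
 [701.3 109.6]
 [698.2 169.8]]
```

Both views agree to about 3 mm: gauge axis ≈ (586, −187.5), hole line ≈ 124.5° (joint ≈ 0.09), and spanner_mid ≈ (596, 130.5) at yaw ≈ 2.7°. The measured lengths fit: hole spacing 43.9 mm against 44, spanner 183 mm against 183. The next step is a move planner, then the rod.

```bash
cat > p.py <<'E'
from h import *
from scipy.spatial.transform import Rotation as Ro
def plan(poses):  # list of (x,y,z,yaw); from measured pose
    s=env.state(); p=s["ee_pos"]; R=Ro.from_euler("xyz",s["ee_rot"],degrees=True)
    print("t",round(s["time_s"],2),"pos",p.round(1),"rot",s["ee_rot"].round(2),"F",s["force"].round(1),"w",round(s["gripper_width"],1))
    for q in poses:
        R2=Ro.from_euler("xyz",[180,0,q[3]],degrees=True); d=R.inv().apply(np.array(q[:3])-p)/500; r=(R.inv()*R2).as_rotvec(degrees=True)/30
        print("t",d.round(4),"r",r.round(4)); p=np.array(q[:3],float); R=R2
E
python3 - <<'E'
from p import *
plan([(586,-187.5,185,20.3)])
E
```

```text
t 0.3 pos [ 199.7 -539.1  213.7] rot [-179.97   -0.     20.33] F [-0.5  0.2  0.8] w 91.4
t [ 0.9687 -0.3909  0.0576] r [-0.001 -0.     0.001]
```

Call:
send_rows --motion '[{"tx":0.088,"ty":-0.0355,"tz":0.0052,"gripper":1},{"tx":0.088,"ty":-0.0355,"tz":0.0052,"gripper":1},{"tx":0.088,"ty":-0.0355,"tz":0.0052,"gripper":1},{"tx":0.088,"ty":-0.0355,"tz":0.0052,"gripper":1},{"tx":0.088,"ty":-0.0355,"tz":0.0052,"gripper":1},{"tx":0.088,"ty":-0.0355,"tz":0.0052,"gripper":1},{"tx":0.088,"ty":-0.0355,"tz":0.0052,"gripper":1},{"tx":0.088,"ty":-0.0355,"tz":0.0052,"gripper":1},{"tx":0.088,"ty":-0.0355,"tz":0.0052,"gripper":1},{"tx":0.088,"ty":-0.0355,"tz":0.0052,"gripper":1},{"tx":0.088,"ty":-0.0355,"tz":0.0052,"gripper":1},{"gripper":1}]' --grip_force 20

```text
invalid input at $.motion[0]: expected keys tx, ty, tz, rx, ry, rz, gripper
```

Run:
```python
from p import *
plan([(586,-187.5,185,20.3),(586,-187.5,116,20.3)])
g=grab("scene"); save(g,"s2.png",(120,90,270,200),5)
```

```text
t 0.3 pos [ 199.7 -539.1  213.7] rot [-179.97   -0.     20.33] F [-0.5  0.2  0.8] w 91.4
t [ 0.9687 -0.3909  0.0576] r [-0.001 -0.     0.001]
t [ 0.    -0.     0.138] r [0. 0. 0.]
```

View pics/s2.png

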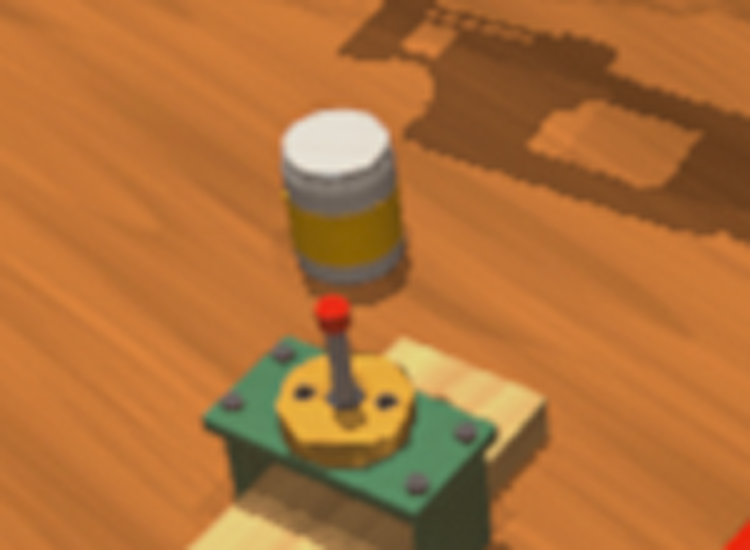

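The call was refused because every row needs all seven keys, so the arm hasn't moved. The picture shows the gauge and tin undisturbed, with the rod head at (333,313) in the crop.

Call:
send_rows --motion '[{"tx":0.088,"ty":-0.0355,"tz":0.0052,"rx":0,"ry":0,"rz":0,"gripper":1},{"tx":0.088,"ty":-0.0355,"tz":0.0052,"rx":0,"ry":0,"rz":0,"gripper":1},{"tx":0.088,"ty":-0.0355,"tz":0.0052,"rx":0,"ry":0,"rz":0,"gripper":1},{"tx":0.088,"ty":-0.0355,"tz":0.0052,"rx":0,"ry":0,"rz":0,"gripper":1},{"tx":0.088,"ty":-0.0355,"tz":0.0052,"rx":0,"ry":0,"rz":0,"gripper":1},{"tx":0.088,"ty":-0.0355,"tz":0.0052,"rx":0,"ry":0,"rz":0,"gripper":1},{"tx":0.088,"ty":-0.0355,"tz":0.0052,"rx":0,"ry":0,"rz":0,"gripper":1},{"tx":0.088,"ty":-0.0355,"tz":0.0052,"rx":0,"ry":0,"rz":0,"gripper":1},{"tx":0.088,"ty":-0.0355,"tz":0.0052,"rx":0,"ry":0,"rz":0,"gripper":1},{"tx":0.088,"ty":-0.0355,"tz":0.0052,"rx":0,"ry":0,"rz":0,"gripper":1},{"tx":0.088,"ty":-0.0355,"tz":0.0052,"rx":0,"ry":0,"rz":0,"gripper":1},{"tx":0,"ty":0,"tz":0,"rx":0,"ry":0,"rz":0,"gripper":1}]' --grip_force 20

```text
time_s: 1.85
ee_pos: [587.6, -185.7, 184.7]
ee_rot: [-180.0, -0.0, 20.6]
force: [-1.2, -1.0, 0.1]
gripper_width: 0.7
gripper_force: 0.0
```

Run:
```python
from p import *
plan([(586,-187.5,165,20.3),(586,-187.5,116,20.3)])
g=grab("scene"); save(g,"s3.png",(120,90,270,200),5)
```

```text
t 1.85 pos [ 587.6 -185.7  184.7] rot [-1.7997e+02 -1.0000e-02  2.0550e+01] F [-1.2 -1.   0.1] w 0.7
t [-0.0043  0.0023  0.0393] r [-0.0009 -0.0004  0.0084]
t [ 0.    -0.     0.098] r [0. 0. 0.]
```

View pics/s3.png

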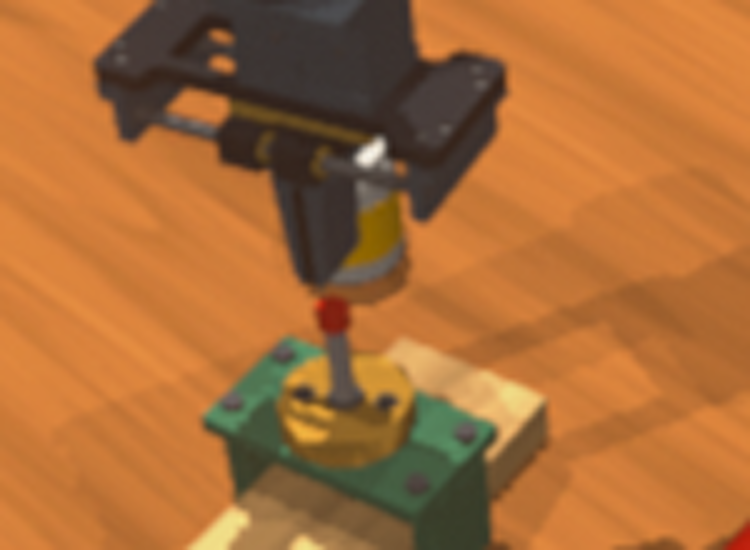

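The closed fingers sit over the red head at (333,315) in the crop. I'll push down now.

Call:
send_rows --motion '[{"tx":-0.0043,"ty":0.0023,"tz":0.02,"rx":0,"ry":0,"rz":0,"gripper":1},{"tx":0,"ty":0,"tz":0.02,"rx":0,"ry":0,"rz":0,"gripper":1},{"tx":0,"ty":0,"tz":0.009,"rx":0,"ry":0,"rz":0,"gripper":1},{"tx":0,"ty":0,"tz":0.009,"rx":0,"ry":0,"rz":0,"gripper":1},{"tx":0,"ty":0,"tz":0.009,"rx":0,"ry":0,"rz":0,"gripper":1},{"tx":0,"ty":0,"tz":0.009,"rx":0,"ry":0,"rz":0,"gripper":1},{"tx":0,"ty":0,"tz":0.009,"rx":0,"ry":0,"rz":0,"gripper":1},{"tx":0,"ty":0,"tz":0.009,"rx":0,"ry":0,"rz":0,"gripper":1},{"tx":0,"ty":0,"tz":0.009,"rx":0,"ry":0,"rz":0,"gripper":1},{"tx":0,"ty":0,"tz":0.009,"rx":0,"ry":0,"rz":0,"gripper":1},{"tx":0,"ty":0,"tz":0.009,"rx":0,"ry":0,"rz":0,"gripper":1}]'

```text
time_s: 3.28
ee_pos: [584.3, -190.0, 124.6]
ee_rot: [180.0, -0.0, 20.3]
force: [-2.5, -0.8, 2.7]
gripper_width: 0.3
gripper_force: 1.5
```

Call:
send_rows --motion '[{"tx":0,"ty":0,"tz":0.005,"rx":0,"ry":0,"rz":0,"gripper":1},{"tx":0,"ty":0,"tz":0.004,"rx":0,"ry":0,"rz":0,"gripper":1},{"tx":0,"ty":0,"tz":0,"rx":0,"ry":0,"rz":0,"gripper":1},{"tx":0,"ty":0,"tz":0,"rx":0,"ry":0,"rz":0,"gripper":1}]'

```text
time_s: 3.78
ee_pos: [584.3, -189.2, 120.1]
ee_rot: [-179.9, -0.0, 20.3]
force: [-0.2, 0.7, 0.6]
gripper_width: 0.8
gripper_force: 0.0
```

Call:
send_rows --motion '[{"tx":0.0025,"ty":-0.003,"tz":0.004,"rx":0,"ry":0,"rz":0,"gripper":1},{"tx":0,"ty":0,"tz":0.005,"rx":0,"ry":0,"rz":0,"gripper":1},{"tx":0,"ty":0,"tz":0,"rx":0,"ry":0,"rz":0,"gripper":1},{"tx":0,"ty":0,"tz":0,"rx":0,"ry":0,"rz":0,"gripper":1}]'

```text
time_s: 4.28
ee_pos: [585.0, -188.0, 116.3]
ee_rot: [180.0, -0.0, 20.3]
force: [-1.3, -0.9, 5.3]
gripper_width: 0.3
gripper_force: 2.6
```

Run:
```python
from p import *
plan([(586,-187.5,116,20.3)])
g=grab("scene"); save(g,"s4.png",(120,90,270,200),5)
```

```text
t 4.28 pos [ 585.  -188.   116.3] rot [ 1.7997e+02 -3.0000e-02  2.0330e+01] F [-1.3 -0.9  5.3] w 0.3
t [ 0.0022 -0.0003  0.0005] r [ 0.001  -0.0011  0.0009]
```

View pics/s4.png

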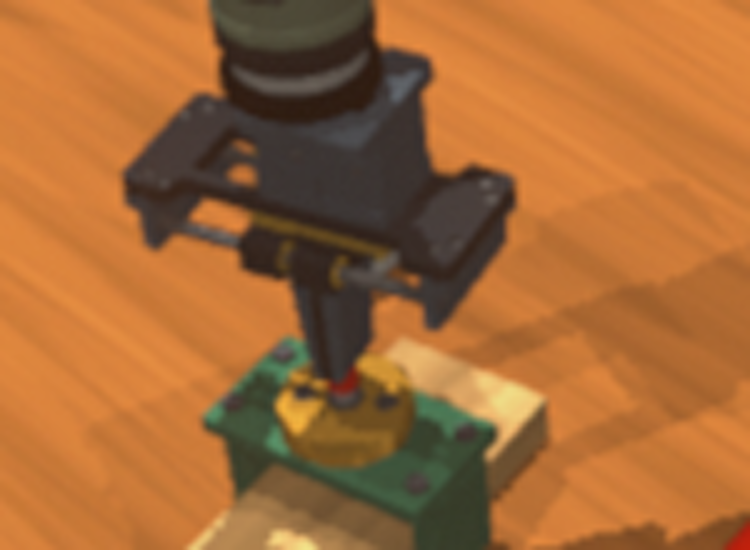

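The red head (345,385) is now just above the ring. I'll press until the force rises, then hold for over a second.

Call:
send_rows --motion '[{"tx":0.001,"ty":0,"tz":0.003,"rx":0,"ry":0,"rz":0,"gripper":1},{"tx":0,"ty":0,"tz":0.003,"rx":0,"ry":0,"rz":0,"gripper":1},{"tx":0,"ty":0,"tz":0,"rx":0,"ry":0,"rz":0,"gripper":1}]'

```text
time_s: 4.7
ee_pos: [585.2, -188.0, 116.1]
ee_rot: [179.9, -0.1, 20.3]
force: [-6.2, -0.5, 19.6]
gripper_width: 0.5
gripper_force: 9.6
```

Call:
send_rows --motion '[{"tx":0,"ty":0,"tz":0.0005,"rx":0,"ry":0,"rz":0,"gripper":1},{"tx":0,"ty":0,"tz":0,"rx":0,"ry":0,"rz":0,"gripper":1},{"tx":0,"ty":0,"tz":0,"rx":0,"ry":0,"rz":0,"gripper":1},{"tx":0,"ty":0,"tz":0,"rx":0,"ry":0,"rz":0,"gripper":1},{"tx":0,"ty":0,"tz":0,"rx":0,"ry":0,"rz":0,"gripper":1},{"tx":0,"ty":0,"tz":0,"rx":0,"ry":0,"rz":0,"gripper":1},{"tx":0,"ty":0,"tz":0,"rx":0,"ry":0,"rz":0,"gripper":1},{"tx":0,"ty":0,"tz":0,"rx":0,"ry":0,"rz":0,"gripper":1},{"tx":0,"ty":0,"tz":0,"rx":0,"ry":0,"rz":0,"gripper":1},{"tx":0,"ty":0,"tz":0,"rx":0,"ry":0,"rz":0,"gripper":1},{"tx":0,"ty":0,"tz":0,"rx":0,"ry":0,"rz":0,"gripper":1}]'

```text
time_s: 6.08
ee_pos: [585.2, -188.0, 116.1]
ee_rot: [179.9, -0.1, 20.3]
force: [-6.3, -0.4, 19.7]
gripper_width: 0.2
gripper_force: 10.1
```

Call:
send_rows --motion '[{"tx":0,"ty":0,"tz":-0.03,"rx":0,"ry":0,"rz":0,"gripper":1},{"tx":0,"ty":0,"tz":-0.06,"rx":0,"ry":0,"rz":0,"gripper":1},{"tx":0,"ty":0,"tz":-0.08,"rx":0,"ry":0,"rz":0,"gripper":0},{"tx":0,"ty":0,"tz":0,"rx":0,"ry":0,"rz":0,"gripper":-1}]'

```text
time_s: 6.58
ee_pos: [587.3, -188.0, 200.7]
ee_rot: [179.8, -0.3, 20.3]
force: [0.2, -0.0, -1.0]
gripper_width: 17.7
gripper_force: 0.0
```

Run:
```python
from p import *
plan([(596.3,130.6,200,20.3),(596.3,130.6,200,2.7),(596.3,130.6,33,2.7)])
```

```text
t 6.58 pos [ 587.3 -188.   200.7] rot [179.79  -0.32  20.33] F [ 0.2 -0.  -1. ] w 17.7
t [ 0.2383 -0.5912  0.0006] r [ 0.0071 -0.0108  0.0011]
t [0. 0. 0.] r [ 0.     -0.      0.5867]
t [ 0.    -0.     0.334] r [0. 0. 0.]
```

Call:
send_rows --motion '[{"tx":0.0298,"ty":-0.0739,"tz":0,"rx":0,"ry":0,"rz":0,"gripper":-1},{"tx":0.0298,"ty":-0.0739,"tz":0,"rx":0,"ry":0,"rz":0,"gripper":-1},{"tx":0.0298,"ty":-0.0739,"tz":0,"rx":0,"ry":0,"rz":0,"gripper":-1},{"tx":0.0298,"ty":-0.0739,"tz":0,"rx":0,"ry":0,"rz":0,"gripper":-1},{"tx":0.0298,"ty":-0.0739,"tz":0,"rx":0,"ry":0,"rz":0,"gripper":-1},{"tx":0.0298,"ty":-0.0739,"tz":0,"rx":0,"ry":0,"rz":0,"gripper":-1},{"tx":0.0298,"ty":-0.0739,"tz":0,"rx":0,"ry":0,"rz":0,"gripper":-1},{"tx":0.0298,"ty":-0.0739,"tz":0,"rx":0,"ry":0,"rz":0,"gripper":-1},{"tx":0,"ty":0,"tz":0,"rx":0,"ry":0,"rz":0.293,"gripper":-1},{"tx":0,"ty":0,"tz":0,"rx":0,"ry":0,"rz":0.293,"gripper":-1},{"tx":0,"ty":0,"tz":0,"rx":0,"ry":0,"rz":0,"gripper":-1},{"tx":0,"ty":0,"tz":0,"rx":0,"ry":0,"rz":0,"gripper":-1}]'

```text
time_s: 8.07
ee_pos: [594.0, 130.8, 196.7]
ee_rot: [180.0, 0.1, 2.9]
force: [0.6, -0.2, -0.1]
gripper_width: 91.3
gripper_force: 0.0
```

Run:
```python
from m import *
from p import *
plan([(596.3,130.6,100,2.7),(596.3,130.6,33,2.7)])
g=grab("scene"); save(g,"s5.png",(90,60,340,290),2.6)
# rod/holes, rod unobstructed now
g2=grab("top")
for n,q in(("s",g),("t",g2)):
    H,S,V=hsv(q); red=((H<8)|(H>172))&(S>130)&(V>90); P,c=comp(red,proj(q,(586,-187.5,116))); print(n,c,len(P),onz(q,c,115))
    hs=[dark(q,proj(q,p)) for p in((574,-170,94),(598.4,-205.5,94))]; w=[onz(q,h,94)[:2] for h in hs]; d=w[1]-w[0]
    print(hs,w,(w[0]+w[1])/2,np.hypot(*d),np.degrees(np.arctan2(*d[::-1])))
```

```text
t 8.07 pos [594.  130.8 196.7] rot [1.80e+02 9.00e-02 2.86e+00] F [ 0.6 -0.2 -0.1] w 91.3
t [0.0049 0.0006 0.1934] r [0.0001 0.0029 0.0054]
t [ 0.    -0.     0.134] r [0. 0. 0.]
s [188.  164.5] 36 [ 590.16373803 -181.44365422  115.        ]
[array([196.74407295, 169.91306991]), array([180.32152062, 168.07603093])] [array([ 574.82982594, -167.95242104]), array([ 599.65919685, -204.48998699])] [ 587.2445114  -186.22120401] 44.175687718436194 -55.80164477202637
t [299.08695652 170.2173913 ] 23 [ 586.21137585 -186.229649    115.        ]
[array([292.99940048, 175.35191847]), array([303.99111901, 167.35968028])] [array([ 571.7767514 , -168.44282157]), array([ 596.98726938, -205.42790898])] [ 584.38201039 -186.93536528] 44.76010397439114 -55.72008967158096
```

View pics/s5.png

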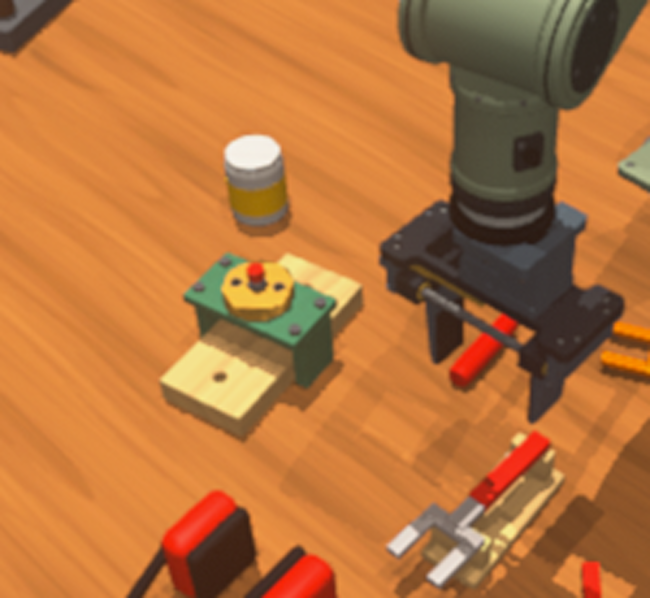

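The rod is down (head at 255,272 in the crop). The hole line is −55.8° in both views with spacing 44.2/44.8 mm, and the axis is ≈ (586, −186.7). The gripper is above the spanner, so I'll go down and grip.

Call:
send_rows --motion '[{"tx":0.0049,"ty":0.0006,"tz":0.06,"rx":0,"ry":0,"rz":0.005,"gripper":-1},{"tx":0,"ty":0,"tz":0.08,"rx":0,"ry":0,"rz":0,"gripper":-1},{"tx":0,"ty":0,"tz":0.08,"rx":0,"ry":0,"rz":0,"gripper":-1},{"tx":0,"ty":0,"tz":0.06,"rx":0,"ry":0,"rz":0,"gripper":-1},{"tx":0,"ty":0,"tz":0.03,"rx":0,"ry":0,"rz":0,"gripper":-1},{"tx":0,"ty":0,"tz":0.016,"rx":0,"ry":0,"rz":0,"gripper":-1},{"tx":0,"ty":0,"tz":0,"rx":0,"ry":0,"rz":0,"gripper":-1},{"tx":0,"ty":0,"tz":0,"rx":0,"ry":0,"rz":0,"gripper":-1}]'

```text
time_s: 9.18
ee_pos: [597.7, 130.8, 35.8]
ee_rot: [-180.0, -0.1, 2.6]
force: [0.5, -0.2, 0.3]
gripper_width: 91.1
gripper_force: 0.0
```

Run:
```python
from p import *
plan([(596.3,130.6,33,2.7)])
```

```text
t 9.18 pos [597.7 130.8  35.8] rot [-1.7998e+02 -1.3000e-01  2.6000e+00] F [ 0.5 -0.2  0.3] w 91.1
t [-0.0029  0.0002  0.0055] r [-0.0006 -0.0045 -0.0032]
```

Call:
send_rows --motion '[{"tx":-0.002,"ty":0,"tz":0.005,"rx":0,"ry":0,"rz":0,"gripper":-1},{"tx":0,"ty":0,"tz":0,"rx":0,"ry":0,"rz":0,"gripper":1},{"tx":0,"ty":0,"tz":0,"rx":0,"ry":0,"rz":0,"gripper":1},{"tx":0,"ty":0,"tz":0,"rx":0,"ry":0,"rz":0,"gripper":1},{"tx":0,"ty":0,"tz":0,"rx":0,"ry":0,"rz":0,"gripper":1},{"tx":0,"ty":0,"tz":0,"rx":0,"ry":0,"rz":0,"gripper":1},{"tx":0,"ty":0,"tz":0,"rx":0,"ry":0,"rz":0,"gripper":1},{"tx":0,"ty":0,"tz":0,"rx":0,"ry":0,"rz":0,"gripper":1}]' --grip_force 50

```text
time_s: 10.18
ee_pos: [595.9, 130.6, 32.1]
ee_rot: [180.0, -0.0, 2.6]
force: [-0.4, 0.6, -0.4]
gripper_width: 24.4
gripper_force: 0.0
```

Run:
```python
from p import *
plan([(596.3,130.6,33,2.7)]); print(env.state())
```

```text
t 10.18 pos [595.9 130.6  32.1] rot [179.99  -0.     2.6 ] F [-0.4  0.6 -0.4] w 24.4
t [ 0.0009 -0.     -0.0019] r [ 0.0002 -0.0001 -0.0034]
{'time_s': 10.175, 'qpos': array([ 1.12829979e+01,  3.06271381e+01,  9.83366123e+01, -7.03065479e-03,
        5.10344439e+01,  9.86899076e+01]), 'qvel': array([-0.02841273, -0.04519312, -0.11288398,  0.00367237, -0.03788566,
       -0.03797168]), 'effort': array([ 6.05837085e-04, -4.77251637e+01, -1.85237110e+01,  1.82697375e-02,
       -8.14019702e-02,  1.90090923e-04]), 'ee_pos': array([595.86058361, 130.57481453,  32.0667609 ]), 'ee_rot': array([ 1.79994869e+02, -2.61066736e-03,  2.59751154e+00]), 'force': array([-0.42940897,  0.64351927, -0.36422811]), 'torque': array([0.02295284, 0.03697949, 0.02237034]), 'gripper_force': 0.0, 'gripper_width': 24.361775309467752}
```

Still closing, so I'll give it a few more rows and then lift.

Call:
send_rows --motion '[{"tx":0,"ty":0,"tz":0,"rx":0,"ry":0,"rz":0,"gripper":1},{"tx":0,"ty":0,"tz":0,"rx":0,"ry":0,"rz":0,"gripper":1},{"tx":0,"ty":0,"tz":0,"rx":0,"ry":0,"rz":0,"gripper":1}]'

```text
time_s: 10.55
ee_pos: [595.9, 130.8, 32.1]
ee_rot: [-180.0, -0.0, 2.6]
force: [1.0, 1.9, -0.8]
gripper_width: 19.4
gripper_force: 50.0
```

Run:
```python
from p import *
plan([(596.3,130.6,33,2.7)])
```

```text
t 10.55 pos [595.9 130.8  32.1] rot [-1.7999e+02 -1.0000e-02  2.5900e+00] F [ 1.   1.9 -0.8] w 19.4
t [ 0.0009  0.0004 -0.0019] r [-0.0005 -0.0002 -0.0035]
```

Call:
send_rows --motion '[{"tx":0,"ty":0,"tz":-0.01,"rx":0,"ry":0,"rz":0,"gripper":1},{"tx":0,"ty":0,"tz":-0.03,"rx":0,"ry":0,"rz":0,"gripper":1},{"tx":0,"ty":0,"tz":-0.06,"rx":0,"ry":0,"rz":0,"gripper":1},{"tx":0,"ty":0,"tz":-0.1,"rx":0,"ry":0,"rz":0,"gripper":1},{"tx":0,"ty":0,"tz":-0.06,"rx":0,"ry":0,"rz":0,"gripper":1},{"tx":0,"ty":0,"tz":0,"rx":0,"ry":0,"rz":0,"gripper":1}]'

```text
time_s: 11.3
ee_pos: [597.5, 130.8, 165.5]
ee_rot: [-180.0, -0.4, 2.6]
force: [0.2, -0.0, -4.9]
gripper_width: 19.9
gripper_force: 50.0
```

Run:
```python
from p import *
a=np.radians(34.25); x,y=586-95*np.cos(a),-186.7-95*np.sin(a)
print(x,y); plan([(x,y,160,2.6),(x,y,160,34.25)])
```

```text
507.47397383291707 -240.1664681310315
t 11.3 pos [597.5 130.8 165.5] rot [-179.95   -0.4     2.59] F [ 0.2 -0.  -4.9] w 19.9
t [-0.2136  0.733   0.0089] r [-0.0015 -0.0133 -0.0002]
t [0. 0. 0.] r [ 0.     0.    -1.055]
```

Call:
send_rows --motion '[{"tx":-0.0214,"ty":0.0733,"tz":0,"rx":0,"ry":0,"rz":0,"gripper":1},{"tx":-0.0214,"ty":0.0733,"tz":0,"rx":0,"ry":0,"rz":0,"gripper":1},{"tx":-0.0214,"ty":0.0733,"tz":0,"rx":0,"ry":0,"rz":0,"gripper":1},{"tx":-0.0214,"ty":0.0733,"tz":0,"rx":0,"ry":0,"rz":0,"gripper":1},{"tx":-0.0214,"ty":0.0733,"tz":0,"rx":0,"ry":0,"rz":0,"gripper":1},{"tx":-0.0214,"ty":0.0733,"tz":0,"rx":0,"ry":0,"rz":0,"gripper":1},{"tx":-0.0214,"ty":0.0733,"tz":0,"rx":0,"ry":0,"rz":0,"gripper":1},{"tx":-0.0214,"ty":0.0733,"tz":0,"rx":0,"ry":0,"rz":0,"gripper":1},{"tx":-0.0214,"ty":0.0733,"tz":0,"rx":0,"ry":0,"rz":0,"gripper":1},{"tx":-0.0214,"ty":0.0733,"tz":0,"rx":0,"ry":0,"rz":0,"gripper":1},{"tx":0,"ty":0,"tz":0,"rx":0,"ry":0,"rz":0,"gripper":1}]'

```text
time_s: 12.68
ee_pos: [503.8, -242.2, 160.2]
ee_rot: [-180.0, 0.2, 2.4]
force: [0.5, 0.1, -4.2]
gripper_width: 19.8
gripper_force: 50.0
```

Call:
send_rows --motion '[{"tx":0,"ty":0,"tz":0,"rx":0,"ry":0,"rz":-0.264,"gripper":1},{"tx":0,"ty":0,"tz":0,"rx":0,"ry":0,"rz":-0.264,"gripper":1},{"tx":0,"ty":0,"tz":0,"rx":0,"ry":0,"rz":-0.264,"gripper":1},{"tx":0,"ty":0,"tz":0,"rx":0,"ry":0,"rz":-0.263,"gripper":1},{"tx":0,"ty":0,"tz":0,"rx":0,"ry":0,"rz":0,"gripper":1},{"tx":0,"ty":0,"tz":0,"rx":0,"ry":0,"rz":0,"gripper":1}]'

```text
time_s: 13.42
ee_pos: [505.3, -239.8, 161.4]
ee_rot: [-179.9, 0.0, 34.2]
force: [0.8, -0.2, -3.0]
gripper_width: 19.8
gripper_force: 50.0
```

Run:
```python
from p import *
a=np.radians(34.25); x,y=586-95*np.cos(a),-186.7-95*np.sin(a)
plan([(x,y,125,34.25),(x,y,82,34.25)])
```

```text
t 13.43 pos [ 505.3 -239.8  161.4] rot [-1.7993e+02  3.0000e-02  3.4160e+01] F [ 0.8 -0.2 -3. ] w 19.8
t [0.0032 0.0032 0.0729] r [-0.0023  0.0012 -0.0029]
t [ 0.    -0.     0.086] r [0. 0. 0.]
```

Call:
send_rows --motion '[{"tx":0.0032,"ty":0.0032,"tz":0.03,"rx":0,"ry":0,"rz":-0.003,"gripper":1},{"tx":0,"ty":0,"tz":0.04,"rx":0,"ry":0,"rz":0,"gripper":1},{"tx":0,"ty":0,"tz":0.035,"rx":0,"ry":0,"rz":0,"gripper":1},{"tx":0,"ty":0,"tz":0.022,"rx":0,"ry":0,"rz":0,"gripper":1},{"tx":0,"ty":0,"tz":0,"rx":0,"ry":0,"rz":0,"gripper":1},{"tx":0,"ty":0,"tz":0,"rx":0,"ry":0,"rz":0,"gripper":1}]'

```text
time_s: 14.18
ee_pos: [508.3, -241.1, 99.0]
ee_rot: [179.9, -0.0, 34.3]
force: [-0.8, 0.1, -3.7]
gripper_width: 19.2
gripper_force: 50.0
```

Run:
```python
from m import *
from p import *
a=np.radians(34.25); x,y=586-95*np.cos(a),-186.7-95*np.sin(a)
plan([(x,y,81,34.25)])
s=grab("scene");g=grab("top")
def c(f,b): return cv2.resize(f[b[1]:b[3],b[0]:b[2],::-1],(400,300),interpolation=cv2.INTER_CUBIC)
cv2.imwrite("pics/e.png",np.hstack([c(s["frame"],(160,140,216,182)),c(g["frame"],(272,145,328,187))]))
zt=env.state()["ee_pos"][2]+12.9+8
for n,q in(("s",s),("t",g)):
    H,S,V=hsv(q); st=(S<50)&(V>110); P,cc=comp(st,proj(q,(x+70*np.cos(a),y+70*np.sin(a),zt)))
    W=np.array([onz(q,p,zt)[:2] for p in P]); L=(W-[x,y])@np.array([[np.cos(a),-np.sin(a)],[np.sin(a),np.cos(a)]])
    print(n,len(P),"along",np.percentile(L[:,0],[0,2,98,100]),"across",np.percentile(L[:,1],[0,2,98,100]))
    for sg in(1,-1):
        m=(L[:,0]>65)&(L[:,0]<108)&(sg*L[:,1]>5)&(sg*L[:,1]<40); print(sg,m.sum(),L[m].min(0),L[m].max(0),L[m].mean(0))
```

```text
t 14.18 pos [ 508.3 -241.1   99. ] rot [ 1.7994e+02 -3.0000e-02  3.4330e+01] F [-0.8  0.1 -3.7] w 19.2
t [-0.0003 -0.0024  0.036 ] r [ 0.002  -0.001   0.0025]
s 232 along [ 25.5930772   28.68560805 105.11768626 106.11429682] across [-30.59526165 -28.63668257  29.46166494  30.40402801]
1 48 [66.29528606 19.02757358] [105.79453926  30.40402801] [85.9155437  24.73071594]
-1 65 [ 65.19112405 -30.59526165] [106.11429682 -14.18830779] [ 86.90379752 -21.82496151]
t 225 along [ 28.31586435  33.12252083  99.71811004 102.33499811] across [-31.19068447 -30.42059305  27.49051465  28.27806226]
1 43 [65.04704761 16.16231157] [100.41174788  27.95915405] [82.81512318 22.03505553]
-1 56 [ 65.04199895 -31.02747645] [102.33499811 -15.92771516] [ 83.22231775 -23.34677299]
```

View pics/e.png

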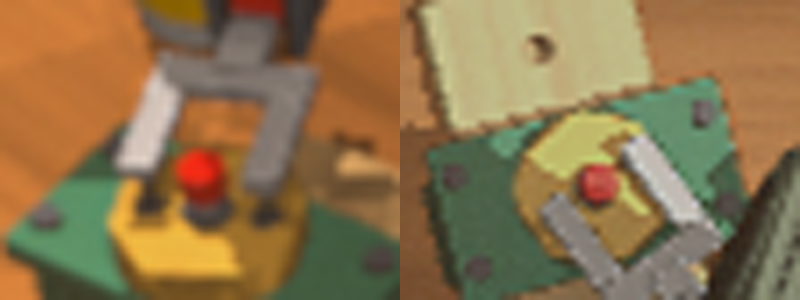

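The scene view shows both prongs just above the two dark holes at (150,205) and (265,205), with the fork astride the red head. The top view agrees. A small lateral correction, then down.

Call:
send_rows --motion '[{"tx":-0.0003,"ty":-0.002,"tz":0.004,"rx":0,"ry":0,"rz":0.002,"gripper":1},{"tx":0,"ty":0,"tz":0.006,"rx":0,"ry":0,"rz":0,"gripper":1},{"tx":0,"ty":0,"tz":0.005,"rx":0,"ry":0,"rz":0,"gripper":1},{"tx":0,"ty":0,"tz":0.004,"rx":0,"ry":0,"rz":0,"gripper":1},{"tx":0,"ty":0,"tz":0.004,"rx":0,"ry":0,"rz":0,"gripper":1},{"tx":0,"ty":0,"tz":0,"rx":0,"ry":0,"rz":0,"gripper":1},{"tx":0,"ty":0,"tz":0,"rx":0,"ry":0,"rz":0,"gripper":1}]'

```text
time_s: 15.15
ee_pos: [507.1, -240.1, 87.1]
ee_rot: [180.0, 0.0, 34.3]
force: [-0.4, -0.3, -4.2]
gripper_width: 19.8
gripper_force: 50.0
```

Call:
send_rows --motion '[{"tx":0,"ty":0,"tz":0.004,"rx":0,"ry":0,"rz":0,"gripper":1},{"tx":0,"ty":0,"tz":0.004,"rx":0,"ry":0,"rz":0,"gripper":1},{"tx":0,"ty":0,"tz":0.003,"rx":0,"ry":0,"rz":0,"gripper":1},{"tx":0,"ty":0,"tz":0,"rx":0,"ry":0,"rz":0,"gripper":1},{"tx":0,"ty":0,"tz":0,"rx":0,"ry":0,"rz":0,"gripper":1}]'

```text
time_s: 15.78
ee_pos: [507.1, -240.1, 81.6]
ee_rot: [180.0, 0.0, 34.3]
force: [0.2, -0.0, -4.6]
gripper_width: 19.6
gripper_force: 50.0
```

Run:
```python
from p import *
C=np.array([586,-186.7]); 
P=[]
for th in np.r_[np.arange(34.25-5,-20,-5)]:
    a=np.radians(th); P.append((586-95*np.cos(a),-186.7-95*np.sin(a),82,th))
print(len(P),P[-1]); plan(P)
```

```text
10 (np.float64(494.5667525369035), np.float64(-160.91315726281795), 82, np.float64(-15.75))
t 15.78 pos [ 507.1 -240.1   81.6] rot [179.99   0.    34.28] F [ 0.2 -0.  -4.6] w 19.6
t [ 0.0012 -0.0161 -0.0009] r [0.0003 0.     0.1676]
t [ 0.0007 -0.0166 -0.    ] r [-0.     -0.      0.1667]
t [ 0.0007 -0.0166 -0.    ] r [ 0.     -0.      0.1667]
t [ 0.0007 -0.0166 -0.    ] r [ 0.     -0.      0.1667]
t [ 0.0007 -0.0166 -0.    ] r [ 0.     -0.      0.1667]
t [ 0.0007 -0.0166 -0.    ] r [ 0.     -0.      0.1667]
t [ 0.0007 -0.0166 -0.    ] r [ 0.     -0.      0.1667]
t [ 0.0007 -0.0166 -0.    ] r [ 0.     -0.      0.1667]
t [ 0.0007 -0.0166 -0.    ] r [ 0.     -0.      0.1667]
t [ 0.0007 -0.0166 -0.    ] r [ 0.     -0.      0.1667]
```

Call:
send_rows --motion '[{"tx":0.001,"ty":-0.0163,"tz":0,"rx":0,"ry":0,"rz":0.167,"gripper":1},{"tx":0.0007,"ty":-0.0166,"tz":0,"rx":0,"ry":0,"rz":0.1667,"gripper":1},{"tx":0.0007,"ty":-0.0166,"tz":0,"rx":0,"ry":0,"rz":0.1667,"gripper":1},{"tx":0.0007,"ty":-0.0166,"tz":0,"rx":0,"ry":0,"rz":0.1667,"gripper":1},{"tx":0.0007,"ty":-0.0166,"tz":0,"rx":0,"ry":0,"rz":0.1667,"gripper":1},{"tx":0,"ty":0,"tz":0,"rx":0,"ry":0,"rz":0,"gripper":1}]'

```text
time_s: 16.52
ee_pos: [493.1, -202.0, 81.9]
ee_rot: [179.9, -0.1, 9.4]
force: [4.7, -0.4, -6.2]
gripper_width: 19.8
gripper_force: 50.0
```

Run:
```python
from p import *
P=[]
for th in np.arange(4.25,-20,-5):
    a=np.radians(th); P.append((586-95*np.cos(a),-186.7-95*np.sin(a),81.8,th))
plan(P);print(env.state()["torque"])
```

```text
t 16.52 pos [ 493.1 -202.    81.9] rot [ 1.7992e+02 -1.3000e-01  9.3500e+00] F [ 4.7 -0.4 -6.2] w 19.8
t [-0.001  -0.0169  0.0001] r [ 0.0026 -0.0045  0.1701]
t [ 0.0007 -0.0166 -0.    ] r [ 0.     -0.      0.1667]
t [ 0.0007 -0.0166 -0.    ] r [ 0.     -0.      0.1667]
t [ 0.0007 -0.0166 -0.    ] r [ 0.     -0.      0.1667]
t [ 0.0007 -0.0166 -0.    ] r [ 0.     -0.      0.1667]
[-0.10573757 -0.49396808 -0.01216623]
```

Call:
send_rows --motion '[{"tx":-0.0005,"ty":-0.0169,"tz":0,"rx":0,"ry":0,"rz":0.17,"gripper":1},{"tx":0.0007,"ty":-0.0166,"tz":0,"rx":0,"ry":0,"rz":0.1667,"gripper":1},{"tx":0.0007,"ty":-0.0166,"tz":0,"rx":0,"ry":0,"rz":0.1667,"gripper":1},{"tx":0.0007,"ty":-0.0166,"tz":0,"rx":0,"ry":0,"rz":0.1667,"gripper":1},{"tx":0,"ty":0,"tz":0,"rx":0,"ry":0,"rz":0,"gripper":1}]'

```text
time_s: 17.15
ee_pos: [493.7, -169.0, 82.0]
ee_rot: [180.0, -0.2, -10.7]
force: [5.6, 0.1, -6.0]
gripper_width: 19.7
gripper_force: 50.0
```

Run:
```python
from p import *
P=[]
for th in np.arange(-13.25,-24,-2.5):
    a=np.radians(th); P.append((586-95*np.cos(a),-186.7-95*np.sin(a),81.8,th))
plan(P);print(env.state()["torque"])
```

```text
t 17.15 pos [ 493.7 -169.    82. ] rot [179.97  -0.22 -10.71] F [ 5.6  0.1 -6. ] w 19.7
t [-0.0018 -0.008   0.0005] r [ 0.0008 -0.0074  0.0846]
t [ 0.0002 -0.0083 -0.    ] r [ 0.     -0.      0.0833]
t [ 0.0002 -0.0083 -0.    ] r [-0.     -0.      0.0833]
t [ 0.0002 -0.0083 -0.    ] r [ 0.     -0.      0.0833]
t [ 0.0002 -0.0083 -0.    ] r [ 0.     -0.      0.0833]
[ 0.09665927 -0.72357278  0.1478308 ]
```

Call:
send_rows --motion '[{"tx":0.001,"ty":-0.0083,"tz":0,"rx":0,"ry":0,"rz":0.0833,"gripper":1},{"tx":0.0002,"ty":-0.0083,"tz":0,"rx":0,"ry":0,"rz":0.0833,"gripper":1},{"tx":0,"ty":0,"tz":0,"rx":0,"ry":0,"rz":0,"gripper":1}]'

```text
time_s: 17.52
ee_pos: [495.6, -161.1, 82.0]
ee_rot: [180.0, -0.2, -15.7]
force: [5.7, 0.4, -5.1]
gripper_width: 19.7
gripper_force: 50.0
```

Call:
send_rows --motion '[{"tx":0.0002,"ty":-0.0083,"tz":0,"rx":0,"ry":0,"rz":0.0833,"gripper":1},{"tx":0,"ty":0,"tz":0,"rx":0,"ry":0,"rz":0,"gripper":1},{"tx":0,"ty":0,"tz":0,"rx":0,"ry":0,"rz":0,"gripper":1}]'

```text
time_s: 17.9
ee_pos: [496.8, -157.1, 82.1]
ee_rot: [-180.0, -0.2, -18.2]
force: [5.3, 0.9, -5.6]
gripper_width: 19.4
gripper_force: 50.0
```

Run:
```python
from p import *
plan([]);print(env.state()["torque"])
```

```text
t 17.9 pos [ 496.8 -157.1   82.1] rot [-179.98   -0.19  -18.2 ] F [ 5.3  0.9 -5.6] w 19.4
[ 0.28534646 -0.89542417  0.38641323]
```

Call:
send_rows --motion '[{"tx":0.0002,"ty":-0.0066,"tz":0,"rx":0,"ry":0,"rz":0.0667,"gripper":1},{"tx":0,"ty":0,"tz":0,"rx":0,"ry":0,"rz":0,"gripper":1},{"tx":0,"ty":0,"tz":0,"rx":0,"ry":0,"rz":0,"gripper":1}]'

```text
time_s: 18.27
ee_pos: [497.9, -154.0, 82.0]
ee_rot: [-180.0, -0.2, -20.2]
force: [6.2, 1.5, -4.6]
gripper_width: 19.9
gripper_force: 50.0
```

Call:
send_rows --motion '[{"tx":0.0002,"ty":-0.0066,"tz":0,"rx":0,"ry":0,"rz":0.0667,"gripper":1},{"tx":0,"ty":0,"tz":0,"rx":0,"ry":0,"rz":0,"gripper":1},{"tx":0,"ty":0,"tz":0,"rx":0,"ry":0,"rz":0,"gripper":1}]'

```text
time_s: 18.65
ee_pos: [499.1, -150.9, 82.0]
ee_rot: [-180.0, -0.2, -22.2]
force: [5.1, 0.5, -3.9]
gripper_width: 19.7
gripper_force: 50.0
```

Run:
```python
from m import *
from p import *
plan([]);print(env.state()["torque"])
s=grab("scene");g=grab("top")
def c(f,b): return cv2.resize(f[b[1]:b[3],b[0]:b[2],::-1],(400,300),interpolation=cv2.INTER_CUBIC)
cv2.imwrite("pics/e2.png",np.hstack([c(s["frame"],(160,140,216,182)),c(g["frame"],(272,145,328,187))]))
```

```text
t 18.65 pos [ 499.1 -150.9   82. ] rot [-1.7996e+02 -1.7000e-01 -2.2190e+01] F [ 5.1  0.5 -3.9] w 19.7
[ 0.33747921 -0.78710522  0.43697512]
```

Call:
send_rows --motion '[{"tx":0.0002,"ty":-0.0066,"tz":0,"rx":0,"ry":0,"rz":0.0667,"gripper":1},{"tx":0,"ty":0,"tz":0,"rx":0,"ry":0,"rz":0,"gripper":1},{"tx":0,"ty":0,"tz":0,"rx":0,"ry":0,"rz":0,"gripper":1}]'

```text
time_s: 19.12
ee_pos: [500.4, -147.9, 82.0]
ee_rot: [-180.0, -0.2, -24.2]
force: [4.3, 0.4, -5.9]
gripper_width: 19.7
gripper_force: 50.0
```

Run:
```python
from p import *
plan([]);print(env.state()["torque"])
```

```text
t 19.12 pos [ 500.4 -147.9   82. ] rot [-1.7995e+02 -1.6000e-01 -2.4190e+01] F [ 4.3  0.4 -5.9] w 19.7
[ 0.35801982 -0.84621234  0.46921739]
```

Call:
send_rows --motion '[{"tx":0.0002,"ty":-0.0066,"tz":0,"rx":0,"ry":0,"rz":0.0667,"gripper":1},{"tx":0,"ty":0,"tz":0,"rx":0,"ry":0,"rz":0,"gripper":1},{"tx":0,"ty":0,"tz":0,"rx":0,"ry":0,"rz":0,"gripper":1}]'

```text
time_s: 19.5
ee_pos: [501.6, -145.3, 82.1]
ee_rot: [180.0, -0.2, -26.2]
force: [4.9, -0.4, -4.9]
gripper_width: 19.8
gripper_force: 50.1
```

Run:
```python
from p import *
plan([]);print(env.state()["torque"])
```

```text
t 19.5 pos [ 501.6 -145.3   82.1] rot [ 1.7999e+02 -1.7000e-01 -2.6150e+01] F [ 4.9 -0.4 -4.9] w 19.8
[ 0.02704458 -0.84313899  0.95362516]
```

Call:
send_rows --motion '[{"tx":0.0002,"ty":-0.0066,"tz":0,"rx":0,"ry":0,"rz":0.0667,"gripper":1},{"tx":0,"ty":0,"tz":0,"rx":0,"ry":0,"rz":0,"gripper":1},{"tx":0,"ty":0,"tz":0,"rx":0,"ry":0,"rz":0,"gripper":1}]'

```text
time_s: 19.88
ee_pos: [502.4, -143.6, 82.0]
ee_rot: [179.8, -0.2, -28.0]
force: [4.0, -5.2, -5.6]
gripper_width: 19.9
gripper_force: 50.5
```

Run:
```python
from m import *
from p import *
plan([]);print(env.state()["torque"])
s=grab("scene");g=grab("top")
def c(f,b): return cv2.resize(f[b[1]:b[3],b[0]:b[2],::-1],(400,300),interpolation=cv2.INTER_CUBIC)
cv2.imwrite("pics/e3.png",np.hstack([c(s["frame"],(160,140,216,182)),c(g["frame"],(272,145,328,187))]))
```

```text
t 19.88 pos [ 502.4 -143.6   82. ] rot [ 1.7982e+02 -1.6000e-01 -2.7970e+01] F [ 4.  -5.2 -5.6] w 19.9
[-0.62228339 -0.59370775  1.46351552]
```

Resistance is climbing steeply, which is the hard stop. One more small push and a short hold.

Call:
send_rows --motion '[{"tx":0.0002,"ty":-0.006,"tz":0,"rx":0,"ry":0,"rz":0.06,"gripper":1},{"tx":0,"ty":0,"tz":0,"rx":0,"ry":0,"rz":0,"gripper":1},{"tx":0,"ty":0,"tz":0,"rx":0,"ry":0,"rz":0,"gripper":1},{"tx":0,"ty":0,"tz":0,"rx":0,"ry":0,"rz":0,"gripper":1}]'

```text
time_s: 20.48
ee_pos: [503.0, -142.4, 82.0]
ee_rot: [179.6, -0.1, -29.6]
force: [0.4, -8.8, -4.3]
gripper_width: 20.1
gripper_force: 51.3
```

Run:
```python
from p import *
plan([]);print(env.state()["torque"])
```

```text
t 20.48 pos [ 503.  -142.4   82. ] rot [ 1.7964e+02 -1.5000e-01 -2.9630e+01] F [ 0.4 -8.8 -4.3] w 20.1
[-1.42866356 -0.20609005  1.85287501]
```

Call:
send_rows --motion '[{"tx":0,"ty":0.013,"tz":0,"rx":0,"ry":0,"rz":-0.14,"gripper":1},{"tx":0,"ty":0.003,"tz":0,"rx":0,"ry":0,"rz":-0.04,"gripper":1},{"tx":0,"ty":0,"tz":0,"rx":0,"ry":0,"rz":0,"gripper":1},{"tx":0,"ty":0,"tz":0,"rx":0,"ry":0,"rz":0,"gripper":1}]'

```text
time_s: 20.98
ee_pos: [500.8, -146.8, 82.0]
ee_rot: [-180.0, -0.2, -24.7]
force: [5.9, -2.0, -4.9]
gripper_width: 19.9
gripper_force: 50.0
```

Run:
```python
from p import *
plan([]);print(env.state()["torque"])
```

```text
t 20.98 pos [ 500.8 -146.8   82. ] rot [-1.7998e+02 -1.7000e-01 -2.4710e+01] F [ 5.9 -2.  -4.9] w 19.9
[-0.04202996 -0.83369839  0.27730802]
```

Call:
send_rows --motion '[{"tx":0.002,"ty":0,"tz":0,"rx":0,"ry":0,"rz":0,"gripper":1},{"tx":0,"ty":0,"tz":-0.006,"rx":0,"ry":0,"rz":0,"gripper":1},{"tx":0,"ty":0,"tz":-0.01,"rx":0,"ry":0,"rz":0,"gripper":1},{"tx":0,"ty":0,"tz":-0.015,"rx":0,"ry":0,"rz":0,"gripper":1},{"tx":0,"ty":0,"tz":-0.04,"rx":0,"ry":0,"rz":0,"gripper":1},{"tx":0,"ty":0,"tz":-0.06,"rx":0,"ry":0,"rz":0,"gripper":1},{"tx":0,"ty":0,"tz":-0.04,"rx":0,"ry":0,"rz":0,"gripper":1},{"tx":0,"ty":0,"tz":0,"rx":0,"ry":0,"rz":0,"gripper":1}]'

```text
time_s: 21.98
ee_pos: [500.4, -146.5, 168.5]
ee_rot: [-180.0, -0.1, -24.8]
force: [-0.5, -0.1, -3.4]
gripper_width: 19.7
gripper_force: 50.0
```

Run:
```python
from p import *
plan([(595.9,130.7,165,-24.7),(595.9,130.7,165,2.6)])
```

```text
t 21.98 pos [ 500.4 -146.5  168.5] rot [-1.7999e+02 -9.0000e-02 -2.4760e+01] F [-0.5 -0.1 -3.4] w 19.7
t [-0.0587 -0.5835  0.007 ] r [-0.0003 -0.0029 -0.0019]
t [0. 0. 0.] r [-0.    0.   -0.91]
```

Call:
send_rows --motion '[{"tx":-0.0073,"ty":-0.0729,"tz":0.0009,"rx":0,"ry":0,"rz":0,"gripper":1},{"tx":-0.0073,"ty":-0.0729,"tz":0.0009,"rx":0,"ry":0,"rz":0,"gripper":1},{"tx":-0.0073,"ty":-0.0729,"tz":0.0009,"rx":0,"ry":0,"rz":0,"gripper":1},{"tx":-0.0073,"ty":-0.0729,"tz":0.0009,"rx":0,"ry":0,"rz":0,"gripper":1},{"tx":-0.0073,"ty":-0.0729,"tz":0.0009,"rx":0,"ry":0,"rz":0,"gripper":1},{"tx":-0.0073,"ty":-0.0729,"tz":0.0009,"rx":0,"ry":0,"rz":0,"gripper":1},{"tx":-0.0073,"ty":-0.0729,"tz":0.0009,"rx":0,"ry":0,"rz":0,"gripper":1},{"tx":-0.0073,"ty":-0.0729,"tz":0.0009,"rx":0,"ry":0,"rz":0,"gripper":1},{"tx":0,"ty":0,"tz":0,"rx":0,"ry":0,"rz":-0.304,"gripper":1},{"tx":0,"ty":0,"tz":0,"rx":0,"ry":0,"rz":-0.303,"gripper":1},{"tx":0,"ty":0,"tz":0,"rx":0,"ry":0,"rz":-0.303,"gripper":1},{"tx":0,"ty":0,"tz":0,"rx":0,"ry":0,"rz":0,"gripper":1}]'

```text
time_s: 23.48
ee_pos: [594.7, 130.2, 161.9]
ee_rot: [180.0, 0.2, 2.4]
force: [-0.3, -0.4, -4.5]
gripper_width: 19.6
gripper_force: 50.0
```

Run:
```python
from m import *
from p import *
plan([(595.9,130.7,60,2.6)])
s=grab("scene");g=grab("top")
def c(f,b): return cv2.resize(f[b[1]:b[3],b[0]:b[2],::-1],(400,300),interpolation=cv2.INTER_CUBIC)
a=np.radians(73)
top=[c(s["frame"],(160,140,216,182)),c(g["frame"],(272,145,328,187))]
bot=[c(s["frame"],(210,170,314,248)),c(g["frame"],(165,137,245,197))]
cv2.imwrite("pics/e4.png",np.vstack([np.hstack(top),np.hstack(bot)]))
z0=env.state()["ee_pos"]
for n,q in(("s",s),("t",g)):
    hs=[dark(q,proj(q,(586+k*22*np.cos(a),-186.7+k*22*np.sin(a),94))) for k in(1,-1)]; w=[onz(q,h,94)[:2] for h in hs]; d=w[0]-w[1]
    print(hs,(w[0]+w[1])/2,np.hypot(*d),np.degrees(np.arctan2(*d[::-1])))
    H,S,V=hsv(q)
    zt=z0[2]+20.9; b=np.radians(2.6); x,y=z0[:2]
    st=(S<60)&(V>110); P,cc=comp(st,proj(q,(x+60*np.cos(b),y+60*np.sin(b),zt)))
    W=np.array([onz(q,p,zt)[:2] for p in P]); L=(W-[x,y])@np.array([[np.cos(b),-np.sin(b)],[np.sin(b),np.cos(b)]])
    print(n,len(P),"along",np.percentile(L[:,0],[0,2,98,100]),"across",np.percentile(L[:,1],[0,2,98,100]))
    F=L[(L[:,0]>70)]; 
    for sg in(1,-1):
        f=F[(sg*F[:,1]>5)]; print(sg,len(f),"slope deg",np.degrees(np.arctan(np.polyfit(f[:,0],f[:,1],1)[0])),f[:,0].max())
```

```text
t 23.48 pos [594.7 130.2 161.9] rot [179.96   0.23   2.45] F [-0.3 -0.4 -4.5] w 19.6
t [ 0.0033 -0.0009  0.2038] r [ 0.0013  0.0077 -0.0051]
[array([191.30405965, 173.35086993]), array([186.54451484, 164.89563188])] [ 586.77731745 -185.21728351] 35.64206120365333 69.51554667296806
s 467 along [ 22.20870522  26.38331384 103.24462419 105.05942303] across [-27.44355485 -26.69437305  31.51628428  32.27696769]
1 94 slope deg 0.12274919785017195 105.05942302548567
-1 93 slope deg 0.46216000678651625 104.77602469138145
[array([292.04989747, 168.39439508]), array([305.28153718, 172.54720134])] [ 587.26863298 -187.58451757] 45.43113634822987 70.82193137696353
t 1954 along [-176.54722366 -151.7428233    89.91088693  104.84756533] across [-48.72942793 -39.20435201 104.87884716 112.43011136]
1 216 slope deg -54.44547391163696 94.80699744382895
-1 34 slope deg 6.581065798260335 104.84756533379584
```

View pics/e4.png

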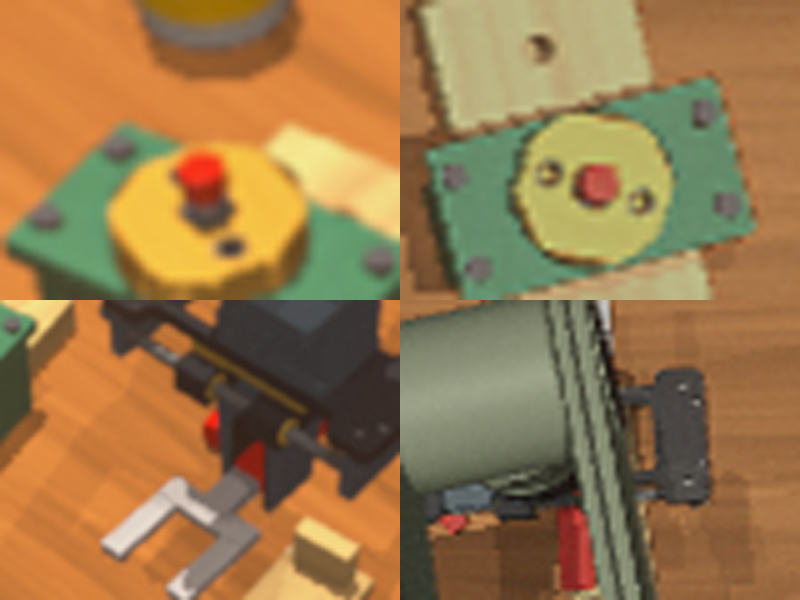

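The top view shows the hole line at about 71–72° against the gauge's ≈104.3°. The stop should be at ≈72.7°, so the ring is locked, and the rod is still bottomed. The spanner sits straight in the grip (fork slope ≈0.3°, tip at 105 mm in the scene view, as when it lay on the rest). Now to lay it back.

Call:
send_rows --motion '[{"tx":0.0033,"ty":-0.0009,"tz":0.05,"rx":0,"ry":0,"rz":-0.005,"gripper":1},{"tx":0,"ty":0,"tz":0.06,"rx":0,"ry":0,"rz":0,"gripper":1},{"tx":0,"ty":0,"tz":0.05,"rx":0,"ry":0,"rz":0,"gripper":1},{"tx":0,"ty":0,"tz":0.04,"rx":0,"ry":0,"rz":0,"gripper":1},{"tx":0,"ty":0,"tz":0.02,"rx":0,"ry":0,"rz":0,"gripper":1},{"tx":0,"ty":0,"tz":0,"rx":0,"ry":0,"rz":0,"gripper":1},{"tx":0,"ty":0,"tz":0,"rx":0,"ry":0,"rz":0,"gripper":1},{"tx":0,"ty":0,"tz":0,"rx":0,"ry":0,"rz":0,"gripper":1}]'

```text
time_s: 24.58
ee_pos: [598.3, 131.2, 54.5]
ee_rot: [-180.0, -0.1, 2.7]
force: [0.2, 0.1, -4.1]
gripper_width: 19.3
gripper_force: 50.0
```

Run:
```python
from p import *
plan([(595.9,130.7,32.4,2.6)])
```

```text
t 24.57 pos [598.3 131.2  54.5] rot [-1.7999e+02 -1.1000e-01  2.7000e+00] F [ 0.2  0.1 -4.1] w 19.3
t [-0.005   0.0007  0.0441] r [-0.0004 -0.0036  0.0032]
```

Call:
send_rows --motion '[{"tx":-0.005,"ty":0.0007,"tz":0.012,"rx":0,"ry":0,"rz":0.003,"gripper":1},{"tx":0,"ty":0,"tz":0.012,"rx":0,"ry":0,"rz":0,"gripper":1},{"tx":0,"ty":0,"tz":0.01,"rx":0,"ry":0,"rz":0,"gripper":1},{"tx":0,"ty":0,"tz":0.006,"rx":0,"ry":0,"rz":0,"gripper":1},{"tx":0,"ty":0,"tz":0,"rx":0,"ry":0,"rz":0,"gripper":1},{"tx":0,"ty":0,"tz":0,"rx":0,"ry":0,"rz":0,"gripper":1}]'

```text
time_s: 25.32
ee_pos: [595.4, 130.6, 33.6]
ee_rot: [180.0, -0.0, 2.6]
force: [-0.2, -0.9, -3.8]
gripper_width: 19.9
gripper_force: 50.0
```

Run:
```python
from p import *
plan([(595.9,130.7,32.1,2.6)])
```

```text
t 25.32 pos [595.4 130.6  33.6] rot [ 1.80e+02 -2.00e-02  2.62e+00] F [-0.2 -0.9 -3.8] w 19.9
t [ 0.001  -0.0001  0.003 ] r [ 0.0001 -0.0007  0.0006]
```

Call:
send_rows --motion '[{"tx":0.001,"ty":0,"tz":0.002,"rx":0,"ry":0,"rz":0,"gripper":1},{"tx":0,"ty":0,"tz":0.001,"rx":0,"ry":0,"rz":0,"gripper":1},{"tx":0,"ty":0,"tz":0,"rx":0,"ry":0,"rz":0,"gripper":1},{"tx":0,"ty":0,"tz":0,"rx":0,"ry":0,"rz":0,"gripper":1}]'

```text
time_s: 25.82
ee_pos: [595.8, 130.6, 32.1]
ee_rot: [180.0, -0.0, 2.6]
force: [-0.5, 0.4, -3.5]
gripper_width: 19.5
gripper_force: 50.0
```

Call:
send_rows --motion '[{"tx":0,"ty":0,"tz":0.0015,"rx":0,"ry":0,"rz":0,"gripper":1},{"tx":0,"ty":0,"tz":0,"rx":0,"ry":0,"rz":0,"gripper":1},{"tx":0,"ty":0,"tz":0,"rx":0,"ry":0,"rz":0,"gripper":1}]'

```text
time_s: 26.2
ee_pos: [595.9, 130.6, 32.0]
ee_rot: [-180.0, -0.0, 2.6]
force: [-3.0, -0.8, 5.2]
gripper_width: 19.6
gripper_force: 50.0
```

On the rest. I'll open the gripper fully, then rise and look.

Call:
send_rows --motion '[{"tx":0,"ty":0,"tz":-0.001,"rx":0,"ry":0,"rz":0,"gripper":1},{"tx":0,"ty":0,"tz":0,"rx":0,"ry":0,"rz":0,"gripper":0.4},{"tx":0,"ty":0,"tz":0,"rx":0,"ry":0,"rz":0,"gripper":-1},{"tx":0,"ty":0,"tz":0,"rx":0,"ry":0,"rz":0,"gripper":-1},{"tx":0,"ty":0,"tz":0,"rx":0,"ry":0,"rz":0,"gripper":-1},{"tx":0,"ty":0,"tz":0,"rx":0,"ry":0,"rz":0,"gripper":-1},{"tx":0,"ty":0,"tz":0,"rx":0,"ry":0,"rz":0,"gripper":-1},{"tx":0,"ty":0,"tz":0,"rx":0,"ry":0,"rz":0,"gripper":-1}]'

```text
time_s: 27.2
ee_pos: [595.7, 130.6, 31.7]
ee_rot: [180.0, -0.0, 2.6]
force: [-0.1, -0.0, 0.2]
gripper_width: 84.5
gripper_force: 0.0
```

Call:
send_rows --motion '[{"tx":0,"ty":0,"tz":-0.03,"rx":0,"ry":0,"rz":0,"gripper":-1},{"tx":0,"ty":0,"tz":-0.07,"rx":0,"ry":0,"rz":0,"gripper":-1},{"tx":0,"ty":0,"tz":-0.1,"rx":0,"ry":0,"rz":0,"gripper":-1},{"tx":0,"ty":0,"tz":-0.1,"rx":0,"ry":0,"rz":0,"gripper":-1},{"tx":-0.1,"ty":0,"tz":-0.05,"rx":0,"ry":0,"rz":0,"gripper":-1},{"tx":-0.1,"ty":0,"tz":0,"rx":0,"ry":0,"rz":0,"gripper":-1},{"tx":-0.1,"ty":0,"tz":0,"rx":0,"ry":0,"rz":0,"gripper":-1},{"tx":-0.1,"ty":0,"tz":0,"rx":0,"ry":0,"rz":0,"gripper":-1},{"tx":0,"ty":0,"tz":0,"rx":0,"ry":0,"rz":0,"gripper":-1},{"tx":0,"ty":0,"tz":0,"rx":0,"ry":0,"rz":0,"gripper":-1}]'

```text
time_s: 28.45
ee_pos: [396.9, 121.7, 207.9]
ee_rot: [-180.0, -0.2, 2.6]
force: [0.8, -0.6, 0.3]
gripper_width: 91.1
gripper_force: 0.0
```

Run:
```python
from m import *
from p import *
plan([]); g=grab("top"); s=grab("scene"); save(g,"f.png",s=1.5)
H,S,V=hsv(g); red=((H<8)|(H>172))&(S>130)&(V>90); P,c=comp(red,(203,175)); print(len(P),np.round(cv2.boxPoints(rect(P)),1).tolist())
H2,S2,V2=hsv(s); st=(S2<60)&(V2>110); P,c=comp(st,(270,262)); W=np.array([onz(s,p,53)[:2] for p in cv2.convexHull(P)[:,0]],np.float32); r=cv2.minAreaRect(W); print("fork s",len(P),r)
red2=((H2<6)|(H2>174))&(S2>190)&(V2>90); P2,c2=comp(red2,(285,240)); print("handle scene",cv2.boxPoints(rect(P2)).round(1).tolist())
for n,uv in(("cupA",(164,265)),("cupB",(204,292)),("sd",(275,194)),): print(n,comp(red2,uv)[1])
```

```text
t 28.45 pos [396.9 121.7 207.9] rot [-179.97   -0.19    2.63] F [ 0.8 -0.6  0.3] w 91.1
169 [[199.89999389648438, 167.3000030517578], [205.8000030517578, 166.89999389648438], [207.8000030517578, 194.89999389648438], [201.89999389648438, 195.39999389648438]]
fork s 454 ((656.073974609375, 136.01171875), (87.01589965820312, 60.20484924316406), 2.387454032897949)
handle scene [[270.0, 249.0], [295.6000061035156, 224.39999389648438], [301.20001220703125, 230.3000030517578], [275.5, 254.8000030517578]]
cupA [164.36689038 265.40715884]
cupB [203.80769231 292.7133995 ]
sd [275.27734375 194.12890625]
```

View pics/f.png

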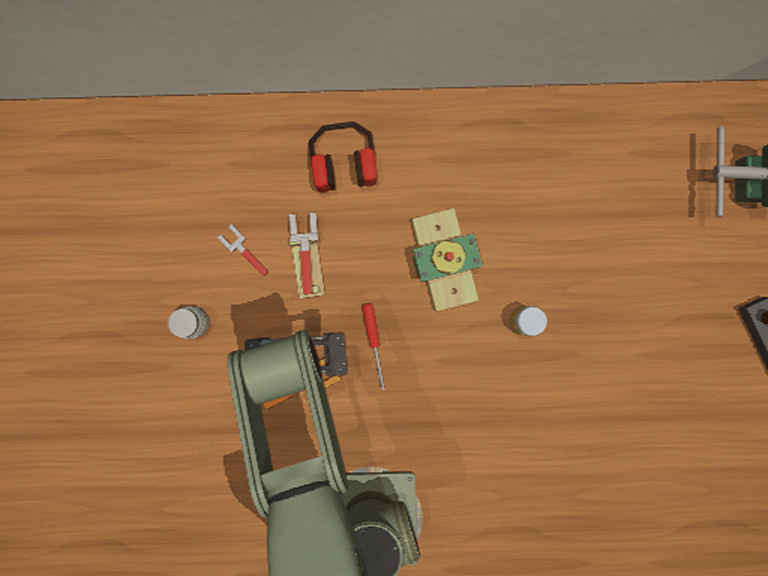

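The final picture shows the spanner back on its rest at (305,255), within about 1.5 mm and 1° of its first pose. The ring is turned, the rod is down, the bystanders are unmoved and the gripper is clear.

```bash
python3 -c "
from workcell import env
print(env.job_done())"
```

```text
the job is handed in; nothing more can be done
None
```

The job is handed in at about 28.6 s of the 56 s allowed: the rod was bottomed and held for over a second, the ring was turned clockwise to its hard stop, the spanner is back on its rest within about 1.5 mm and 1° of how it lay, and the ear defenders, screwdriver, tin and jar look unmoved in the last pictures.

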